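# Open the raking lamp's stand and hold the lamp upright by the lute soundboard

### The job

Set up the green cordless panel lamp, which lies on its face on the bench, to check the lute soundboard in raking light. With the lamp still lying there, swing the hinged stand on its back (the wire bail with the red sleeve) up and over until its spring pulls it fully open; then raise the lamp by its green top bar on to its rubber foot rail, keeping the rail where it lies, so that the lamp faces the soundboard. Finish while still holding it by the top bar: steady, square upright, the whole foot rail down on the bench and the stand clear of it, the soundboard untouched and the loose tools left alone.

Things in the scene. Friction and masses are not known exactly. Their poses are not given: they have to be found in the camera images.
- lamp: LED lamp, about 0.8 kg, in a green tube frame 216 x 268 mm, lying on its face. Origin: in the plane of its face (on the bench as it lies), half-way (125 mm) between the axes of foot rail and top bar. x: from foot rail to top bar, level as it lies, straight up when upright; z: out of its back; y: along the bars. Black housing from 30 to 165 mm up from the foot rail, its back 44 mm from the face.
- top_bar (a point): Middle of the green top bar, a round tube 16 mm thick, straight for 170 mm along y, 250 mm along x from the foot rail's axis, 32 mm from the face (above the bench as it lies). 77 mm of open space between it and the housing; the work board begins 70 to 90 mm beyond it. It can turn in lightly closed fingers. Axes as lamp.
- foot_rail (a point): Middle of the axis of the round black foot rail, 20 mm thick, 200 mm long, its axis 10 mm from the face: 10 mm above the bench when down. Upright, the top bar's axis is 250 mm above and 22 mm behind (lamp's +z) this. The lamp tips on this round rail: let go upright, it drops back about 0.24 rad on to the open stand. Raised about this rail (which may slide some 20 mm) it faces the soundboard.
- foot_left (a point): A point of the foot rail's axis 95 mm from its middle towards the lamp's +y: 10 mm above the bench when this end is down.
- foot_right (a point): The same, 95 mm towards the lamp's -y.
- stand (a joint): Angle of the stand (rad): 0 folded flat on the lamp's back, pointing to the top bar; 1.57 straight out of the back; 1.75 fully open, at its stop. An over-centre spring pulls it shut below about 0.8 and open above about 0.9 (as the lamp lies); at the red sleeve it pulls with at most about 4 N.
- stand_hinge (a point): Middle of the stand's hinge axis (along the lamp's y): 60 mm along x from the foot rail's axis, 62 mm from the face.
- stand_bar (a point): Middle of the stand's cross bar: a red sleeve 14 mm thick, 120 mm long along the lamp's y, 120 mm from the hinge axis. Folded, its axis is 62 mm above the bench, 18 mm above the housing's back and 70 mm short of the top bar; it swings about the hinge away from the top bar: up and over towards the foot rail.
- aim (a point): A point in the middle of the lamp's beam, 460 mm straight in front of its face (lamp's -z) and 97 mm along x from the foot rail's axis. When the lamp is upright and faces the soundboard it is over the soundboard's middle. While the lamp lies it is below the bench.
- soundboard: Pale pear-shaped lute soundboard with a rose and a bridge, on a plywood work board 280 x 380 x 12 mm, fixed to the bench, 22 mm high at the bridge, with four brass pins 24 mm high. Origin: centre of the underside; x points away from the lamp, y along its length. Not to be touched.
- board_mid (a point): Middle of the soundboard's upper face, 15 mm above the bench.
- plane: Bystander: steel hand plane with dark wooden handles, 235 x 58 mm, 100 mm high; origin at the centre of its sole.
- chisel: Bystander: chisel lying flat, 265 mm long along x, wooden handle to -x; origin at the front of the handle, on the bench.
- glue: Bystander: yellow glue bottle with red cap, 54 mm thick, 140 mm high; origin at the centre of its underside.
- sanding_block: Bystander: cork sanding block 114 x 68 x 35 mm; origin at the centre of its underside.

How it is judged:
On the way:
1. the stand is swung fully open while the lamp still lies on its face, its foot rail where it was (value of joint stand above 1.65 rad and angle between lamp's own x axis and vertical above 1.4 rad and distance of foot_rail from where it was at the start of the episode below 0.08 m), for 0.2 s.
At the end, for the whole second after the job is handed in: Stand open (over 1.65 rad); fingers hold the top bar (over 1 N, within 50 mm of its middle); lamp still, within 0.12 rad of upright, both foot rail ends within 6 mm of the bench, rail within 80 mm of its start, beam point within 140 mm of the soundboard's middle; stand off the bench (value of joint stand above 1.65 rad and angle between lamp's own x axis and vertical below 0.12 rad and height (world z) of each of foot_left, foot_right below 0.016 m and height (world z) of stand_bar above 0.015 m and distance of foot_rail from where it was at the start of the episode below 0.08 m and horizontal distance between aim and board_mid below 0.14 m and contact force between the fingers and lamp above 1 N and distance between the grasp point and top_bar below 0.05 m and linear speed of lamp below 0.03 m/s and angular speed of lamp below 0.1 rad/s); the arm keeps its last pose, push and grip.
It fails at once if a loose tool is moved more than 20 mm (distance of any of plane, chisel, glue, sanding_block from where it was at the start of the episode above 0.02 m).
It fails at once if the soundboard is touched (over 1 N) (contact force between soundboard and anything else above 1 N).
It also fails if it takes over 61 s, if anything falls off the work surface, if the arm or the gripper's body presses on something with over 40 N, if the wrist force passes 120 N, or if a joint passes its speed limit or range.

### The arm

A 6-joint arm with a two-finger parallel gripper is mounted at the origin on the work surface. World frame = base frame: x ahead of the robot, y to its left, z up, the work surface at z = 0. Lengths are in m, angles in rad, forces in N, time in s.
With the tool pointing down it reaches from about 0.375 to 0.925 m from the base axis. Payload 5.7 kg.
Tool frame: the origin (TCP) lies between the finger pads; the fingertips stand ahead of it and the grasp point (between the pads) lies 8 mm behind it (robot.finger_overhang is the z of the fingertips in the tool frame, in m); z points along the fingers, y is the direction in which the jaws open and shut (so a half turn about z gives the same grasp; the last joint's range is limited). The gripper opens to 85 mm and grips with 20 to 120 N. Pads are 22 mm wide; open, the fingers measure 114 mm over their backs; the gripper's body (76 mm by 85 mm) begins 54 mm behind the grasp point. The pads swing forward as they close: fully open they stand 13 mm farther back than shut.
Start: joints at [-1.462, 0.359, 1.51, -0, 1.272, -0.115], TCP at [0.133, -0.585, 0.242] pointing down, gripper open.
Joint ranges: [-2.97, 2.97], [-1.01, 2.36], [0.21, 2.38], [-0.96, 4.11], [0.2, 2.71], [-2.98, 2.98]. Speed limits (rad/s): [2.39, 2.39, 3.14, 3.14, 3.14, 3.14].

### API

Orientations are given as a unit quaternion [w, x, y, z].
In Python, from bench import robot gives the robot as it stands.
- The arm moves only by the shell command python3 -m pendant 'ROWS' [FORCE]. ROWS is text: rows parted by semicolons, each of 7 numbers parted by spaces: the shift along the tool's x, y, z in cm, then the turn, a rotation vector about the tool's x, y, z in degrees, then the finger opening in cm, from 0 to 8.54. In form: dx dy dz ax ay az fingers; .... A call has exactly 5 rows; each row is the pose to reach, as a shift and turn from the pose commanded when the call began, along the tool's axes at that moment; what a row does not reach only later rows make up. A row lasts 1/10 s, in which the tool goes at most 50 mm and 8.59 degrees, less where a joint would pass 70% of its speed; a pose out of reach is approached as far as the arm can. A call with a gripper value outside its range is refused whole. The fingers move at their own pace and stop on an object; FORCE is the grip in N (left out, the last holds). Time passes only in rows, so rows that repeat a pose let the fingers close, or fill a call up. It gives the time, the measured TCP pose, the force and the opening at its end, in the units of the state.
- robot.state(): the state, without advancing time (a new reading comes with each control period).
- robot.camera(name): name is "side" or "top"; returns a dict with "color" (480x640x3 uint8, blue, green, red), "z_map" (480x640 float32, m along the optical axis (not along the pixel's ray), 0 where there is no reading), "intrinsics" (3x3 intrinsics, pixels), "k1" (the pictures are not rectified: a ray, as slopes to the right and down, at radius r is drawn at 1 + k1 r^2 times it, then the intrinsics apply), "world_to_cam" (4x4, takes a point from world to camera coordinates). Camera axes: x right, y down, z forward; pixel columns grow to the right and rows downward; lengths in m; the calibration is good to about 2 mm. A picture is of the moment at which its call begins.
- robot.sign_off(): hands the job in, once; it reports no verdict.
The state is a dict: "t": time; "joint_positions": joint angles; "qvel": joint speeds; "joint_efforts": joint torques, N m; "ee_pos": TCP position; "orientation": TCP orientation; "force": force on the tool from outside, world axes, zero at the start; "ft_torque": the same for the moment, N m; "gripper_width": finger opening in m.
Only numpy, scipy, OpenCV 4.12 (cv2) and the standard library are available. Lean on these libraries where they do the work, as an engineer would, in place of code of your own. Each camera call takes 0.05 s, during which the arm holds its last target.

## Working session

There is one attempt and no reset: what is moved stays moved. The work goes in short steps, Python scripts to look and compute and a shell command to move; the robot and the scene stay as the last step left them, time stands still between calls to the robot, and variables do not carry over. Pictures are saved under pics/ and viewed, and the job is handed in when it is done.

```bash
mkdir -p pics; ls; python3 - <<'E'
from bench import robot
import cv2
s=robot.state(); print(s)
for n in ("side","top"):
    c=robot.camera(n); cv2.imwrite(f"pics/{n}0.png",c["color"]); print(n,c["intrinsics"],c["k1"],c["world_to_cam"])
print(robot.finger_overhang)
E
```

```text
pics
{'t': 0.0, 'joint_positions': array([-1.46207019e+00,  3.59487184e-01,  1.51146204e+00,  1.63905151e-05,
        1.27246715e+00, -1.15096850e-01]), 'qvel': array([-0.00019018,  0.001581  ,  0.00111761, -0.00037846, -0.00076829,
        0.00060677]), 'joint_efforts': array([ 4.92422492e-03, -5.27614617e+01, -2.78618199e+01,  7.01066037e-04,
        1.29424068e-02, -2.80164636e-05]), 'ee_pos': array([ 0.13310278, -0.58436974,  0.24145289]), 'orientation': array([-9.11830885e-04,  9.93744298e-01,  1.11675591e-01,  1.07356212e-05]), 'force': array([-0.92401724, -0.54819691,  0.50458691]), 'ft_torque': array([ 0.0139607 ,  0.03067315, -0.005222  ]), 'gripper_width': 0.085541056934459}
side [[461.41411336   0.         320.14813213]
 [  0.         461.41411336 240.20253868]
 [  0.           0.           1.        ]] -0.03846498936453138 [[ 0.99612411 -0.08718619 -0.01163278 -0.5850393 ]
 [-0.0706432  -0.71420433 -0.69636321 -0.15191034]
 [ 0.05240507  0.69448596 -0.71759526  1.20321776]
 [ 0.          0.          0.          1.        ]]
top [[470.31145985   0.         318.23413314]
 [  0.         470.31145985 235.69364069]
 [  0.           0.           1.        ]] -0.0032856102181644696 [[-0.02697531 -0.99945923 -0.01880383 -0.0830009 ]
 [-0.9915087   0.02914507 -0.12673225  0.5481162 ]
 [ 0.12721175  0.01522552 -0.99175872  1.12457691]
 [ 0.          0.          0.          1.        ]]
0.011
```

View pics/side0.png

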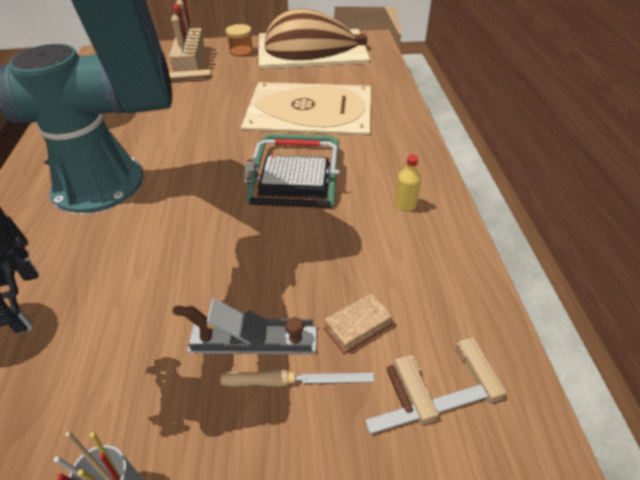

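View pics/top0.png

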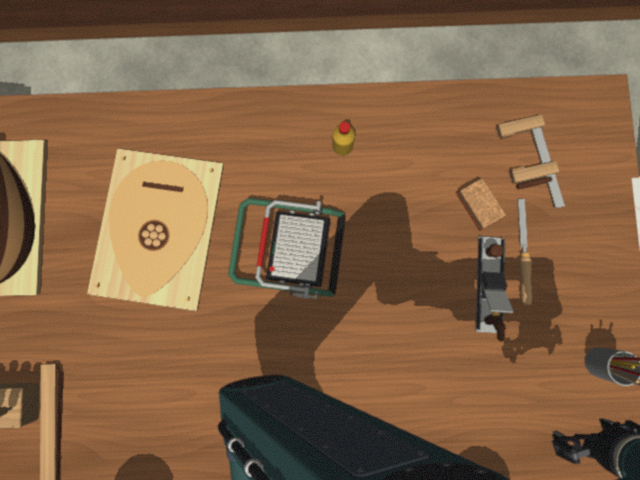

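Top view: the lamp is at (290,247), with its green top bar at left (u≈238), the red sleeve at (264,248) and the foot rail at right (u≈338). The soundboard lies further left (+y).

```bash
cat > h.py <<'E'
import numpy as np, cv2
from bench import robot
def ray(c,uv):
    K=c["intrinsics"];k=c["k1"]
    uv=np.atleast_2d(np.array(uv,float))
    p=cv2.undistortPoints(uv[:,None,:],K,np.array([k,0,0,0,0.]))[:,0]
    W=c["world_to_cam"];R=W[:3,:3];t=W[:3,3]
    return -R.T@t, (np.c_[p,np.ones(len(p))])@R
def plane(c,uv,z):
    o,d=ray(c,uv); return o+d*((z-o[2])/d[:,2])[:,None]
def proj(c,P):
    W=c["world_to_cam"];P=np.atleast_2d(P)
    return cv2.projectPoints(np.asarray(P,float),cv2.Rodrigues(W[:3,:3])[0],W[:3,3],c["intrinsics"],np.array([c["k1"],0,0,0,0.]))[0][:,0]
def cloud(c,mask=None):
    z=c["z_map"]; m=z>0
    if mask is not None: m=m&(mask>0)
    v,u=np.nonzero(m); o,d=ray(c,np.c_[u,v]); return o+d*z[v,u][:,None],u,v
E
python3 - <<'E'
from h import *
c=robot.camera("top"); s=robot.camera("side")
for n,c,box in (("top",c,(215,180,360,310)),("side",s,(235,125,350,215))):
    hsv=cv2.cvtColor(c["color"],cv2.COLOR_BGR2HSV); H,S,V=cv2.split(hsv)
    roi=np.zeros(H.shape,bool); roi[box[1]:box[3],box[0]:box[2]]=1
    red=roi&((H<6)|(H>172))&(S>150)&(V>90)
    gr=roi&(H>60)&(H<95)&(S>90)&(V>40)
    for nm,m in(("red",red),("green",gr)):
        P,u,v=cloud(c,m); print(n,nm,len(P),np.median(P,0).round(3),P.min(0).round(3),P.max(0).round(3), "uv",u.min(),u.max(),v.min(),v.max())
        if nm=="red":
            k=P[:,2]>0.05;q=P[k][:,:2]; r=cv2.minAreaRect(q.astype(np.float32)); print(r)
    if n=="top":
        im=c["color"][170:320,205:365]; cv2.imwrite("pics/topz.png",cv2.resize(im,None,fx=5,fy=3.75*1.06 if 0 else 4,interpolation=cv2.INTER_CUBIC)[:600,:800])
    else:
        cv2.imwrite("pics/sidez.png",cv2.resize(c["color"][120:220,230:360],None,fx=6,fy=6,interpolation=cv2.INTER_CUBIC))
E
```

```text
top red 281 [0.527 0.033 0.068] [0.464 0.014 0.03 ] [0.589 0.049 0.074] uv 257 273 218 270
((0.5317890048027039, 0.03419174253940582), (0.013323088176548481, 0.11636146157979965), 80.76893615722656)
top green 532 [0.552 0.089 0.039] [ 0.402 -0.159  0.02 ] [0.642 0.12  0.047] uv 230 342 199 294
side red 219 [0.532 0.031 0.065] [0.475 0.018 0.026] [0.585 0.11  0.071] uv 276 318 139 145
((0.5300140976905823, 0.033331774175167084), (0.01715858280658722, 0.11125793308019638), 81.79497528076172)Traceback (most recent call last):
  File "<stdin>", line 9, in <module>
  File "h.py", line 17, in cloud
    v,u=np.nonzero(m); o,d=ray(c,np.c_[u,v]); return o+d*z[v,u][:,None],u,v
                           ~~~^^^^^^^^^^^^^^
  File "h.py", line 6, in ray
    p=cv2.undistortPoints(uv[:,None,:],K,np.array([k,0,0,0,0.]))[:,0]
      ~~~~~~~~~~~~~~~~~~~^^^^^^^^^^^^^^^^^^^^^^^^^^^^^^^^^^^^^^^
cv2.error: OpenCV(4.12.0) /io/opencv/modules/calib3d/src/undistort.dispatch.cpp:347: error: (-215:Assertion failed) CV_IS_MAT(_src) && CV_IS_MAT(_dst) && (_src->rows == 1 || _src->cols == 1) && (_dst->rows == 1 || _dst->cols == 1) && _src->cols + _src->rows - 1 == _dst->rows + _dst->cols - 1 && (CV_MAT_TYPE(_src->type) == CV_32FC2 || CV_MAT_TYPE(_src->type) == CV_64FC2) && (CV_MAT_TYPE(_dst->type) == CV_32FC2 || CV_MAT_TYPE(_dst->type) == CV_64FC2) in function 'cvUndistortPointsInternal'
```

View pics/topz.png

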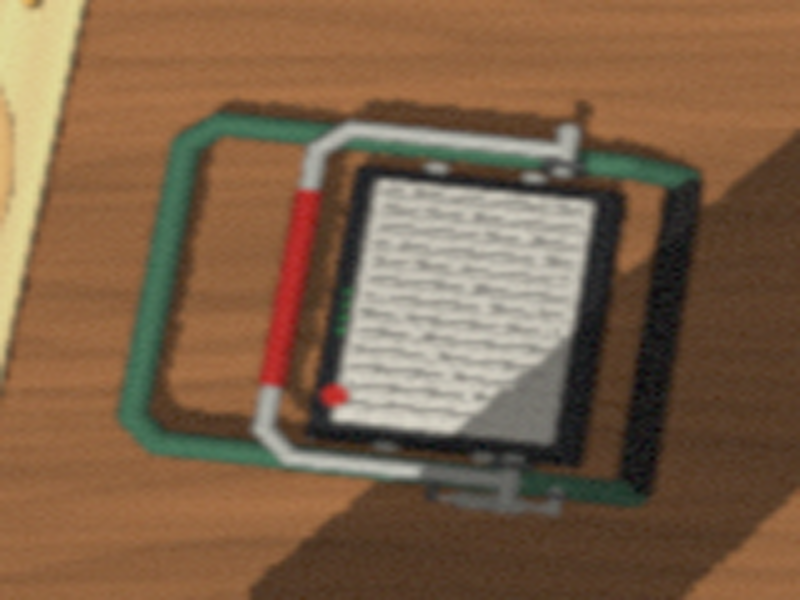

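```bash
python3 - <<'E'
from h import *
c=robot.camera("top"); s=robot.camera("side")
for n,c in (("top",c),("side",s)):
    H,S,V=cv2.split(cv2.cvtColor(c["color"],cv2.COLOR_BGR2HSV))
    def comp(m,zpl,nm,reg):
        v,u=np.nonzero(m); P=plane(c,np.c_[u,v],zpl); x,y=P[:,0],P[:,1]
        k=reg(x,y); q=P[k][:,:2].astype(np.float32)
        vx,vy,x0,y0=cv2.fitLine(q,cv2.DIST_HUBER,0,.01,.01).ravel()
        if vx<0: vx,vy=-vx,-vy
        t=(q-[x0,y0])@[vx,vy]; w=(q-[x0,y0])@[-vy,vx]
        print(n,nm,len(q),"ctr",[round(float(a),4) for a in (x0,y0)],"ang",round(np.degrees(np.arctan2(vy,vx)),2),"t",np.percentile(t,[1,99]).round(3),"w",np.percentile(w,[2,98]).round(3))
    red=((H<6)|(H>172))&(S>150)&(V>90)
    gr=(H>60)&(H<95)&(S>90)&(V>40)
    blk=(V<60)
    comp(red,.062,"red",lambda x,y:(abs(x-.53)<.075)&(abs(y-.034)<.028)&(y>0.105-.1+.01))
    comp(gr,.032,"top",lambda x,y:(abs(x-.54)<.065)&(abs(y-.10)<.025))
    comp(blk,.010,"foot",lambda x,y:(abs(x-.505)<.09)&(abs(y+.147+.15*(x-.505))<.018))
    pp=(V>150)&(S<140)&(H>10)&(H<30)
    comp(pp,.012,"board",lambda x,y:(x>.35)&(x<.8)&(y>.13)&(y<.5))
cv2.imwrite("pics/sidez.png",cv2.resize(s["color"][120:220,230:360],None,fx=6,fy=6,interpolation=cv2.INTER_CUBIC))
E
```

```text
top red 279 ctr [0.5348, 0.0343] ang -8.46 t [-0.067  0.054] w [-0.026  0.007]
top top 161 ctr [0.5397, 0.1052] ang -9.48 t [-0.061  0.064] w [-0.005  0.004]
top foot 554 ctr [0.5028, -0.1426] ang -9.63 t [-0.086  0.092] w [-0.009  0.009]
top board 16091 ctr [0.5761, 0.3149] ang -9.38 t [-0.184  0.193] w [-0.136  0.137]
side red 216 ctr [0.5297, 0.0353] ang -10.57 t [-0.056  0.055] w [-0.011  0.012]Traceback (most recent call last):
  File "<stdin>", line 16, in <module>
  File "<stdin>", line 8, in comp
cv2.error: OpenCV(4.12.0) /io/opencv/modules/imgproc/src/linefit.cpp:50: error: (-215:Assertion failed) count > 0 in function 'fitLine2D_wods'
```

```bash
sleep 1
```

```text
(no output)
```

The fits agree. Lamp yaw is -9.5°, the top bar is at (0.543, 0.1045), the foot at (0.503, -0.1426) and the sleeve at (0.533, 0.035). The board edge is about 73 mm beyond the bar. I'll pinch the sleeve from above and swing it along its arc.

```bash
cat >> h.py <<'E'
from scipy.spatial.transform import Rotation as Ro
def yawR(deg=-9.5,lean=0):
    # tool x along the bars (away from robot), z down; lean: body towards -lamp x (deg)
    a=np.radians(deg); x=np.array([np.cos(a),np.sin(a),0]); z=np.array([0,0,-1.]); y=np.cross(z,x)
    return Ro.from_matrix(np.c_[x,y,z])*Ro.from_rotvec([np.radians(lean),0,0])
def rel(p,R=None,s=None):
    s=s or robot.state(); q=s["orientation"]; C=Ro.from_quat([q[1],q[2],q[3],q[0]])
    d=C.inv().apply(np.array(p)-s["ee_pos"])*100
    r=np.degrees((C.inv()*(R or yawR())).as_rotvec())
    return np.r_[d,r].round(2)
LX=np.array([np.sin(np.radians(9.5)),np.cos(np.radians(9.5)),0])
E
python3 - <<'E'
from h import *
print(rel([.533,.035,.2]))
s=robot.camera("side"); cv2.imwrite("pics/sidez.png",cv2.resize(s["color"][120:220,230:360],None,fx=6,fy=6,interpolation=cv2.INTER_CUBIC))
E
```

```text
[ 5.275e+01 -5.156e+01  4.230e+00 -4.000e-02  0.000e+00  2.232e+01]
```

View pics/sidez.png

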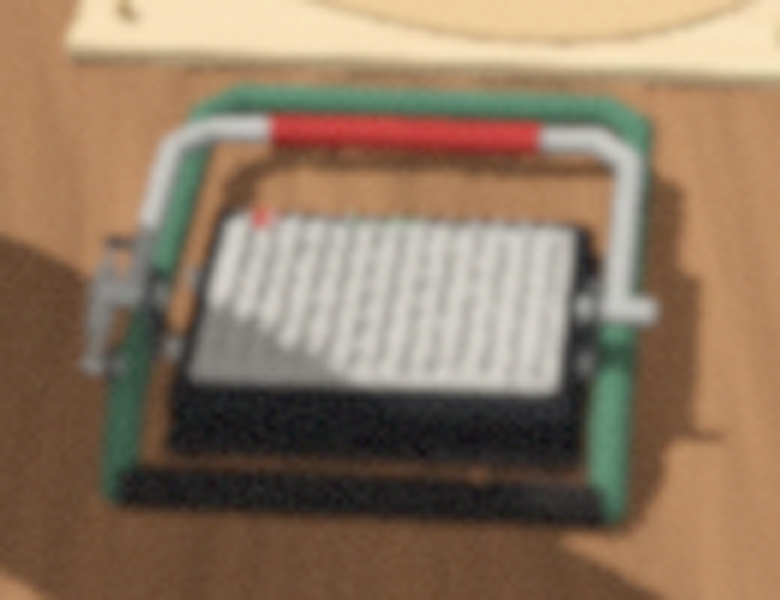

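The side crop shows the sleeve at (405,132) in the crop, clear of the housing, with open space all round. Moving above it.

```bash
python3 -m pendant '3.5 -3.4 0 0 0 2; 7 -6.9 0 0 0 4; 10.5 -10.3 0 0 0 6; 14 -13.7 0 0 0 8; 17.5 -17.1 0 0 0 9' 20 2>&1 | tail -5; python3 -m pendant '3.5 -3.4 0 0 0 2 5; 7 -6.9 0 0 0 4 5; 10.5 -10.3 0 0 0 6 5; 14 -13.7 0 0 0 8 5; 17.5 -17.1 0 0 0 9 5' 20; python3 -c "
from h import *
print(rel([.533,.035,.2]))"
```

```text
invalid input at $[0]: expected 7 numbers
t: 0.85
ee_pos: [0.2665, -0.3778, 0.2424]
orientation: [0.0, 0.999, 0.032, 0.0]
force: [0.6, 0.1, 0.4]
gripper_width: 0.0506
[ 2.927e+01 -3.947e+01  4.240e+00  1.000e-02 -2.000e-02  1.321e+01]
```

```bash
python3 -m pendant '3 -4 0 0 0 2 5; 6 -8 0 0 0 4 5; 9 -12 0 0 0 6 5; 12 -16 0 0 0 8 5; 15 -20 0 0 0 9 5'; python3 -c "
from h import *
print(rel([.533,.035,.2]))"
```

```text
t: 1.35
ee_pos: [0.403, -0.1681, 0.2427]
orientation: [0.0, 0.999, -0.046, 0.0]
force: [0.4, -0.8, -1.0]
gripper_width: 0.0499
[ 1.108e+01 -2.142e+01  4.270e+00  2.000e-02 -5.000e-02  4.240e+00]
```

```bash
python3 -m pendant '2 -4 0 0 0 1 5; 4 -8 0 0 0 2 5; 6.5 -12.5 1 0 0 3 5; 9 -17 3 0 0 4 5; 11.1 -21.4 4.2 0 0 4.2 5'; python3 - <<'E'
from h import *
print(rel([.533,.035,.058]))
for n in("top","side"):
    c=robot.camera(n); cv2.imwrite(f"pics/{n}1.png",c["color"])
E
```

```text
t: 1.85
ee_pos: [0.5291, 0.0285, 0.2018]
orientation: [0.0, 0.997, -0.082, 0.0]
force: [-0.1, -1.1, -0.4]
gripper_width: 0.05
[ 2.700e-01 -7.000e-01  1.438e+01  1.000e-02 -4.000e-02  1.000e-01]
```

View pics/top1.png

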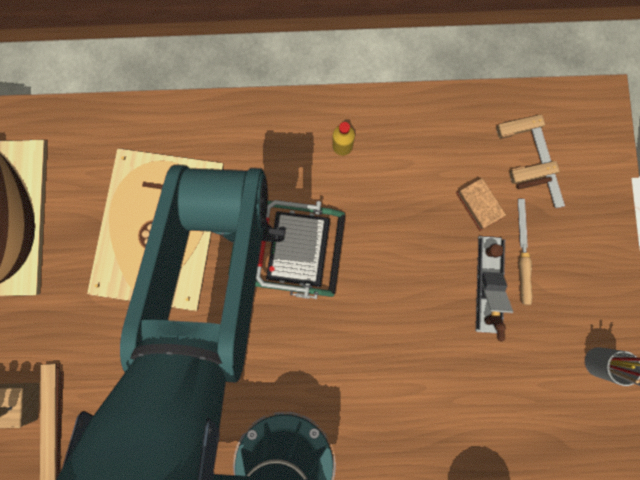

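View pics/side1.png

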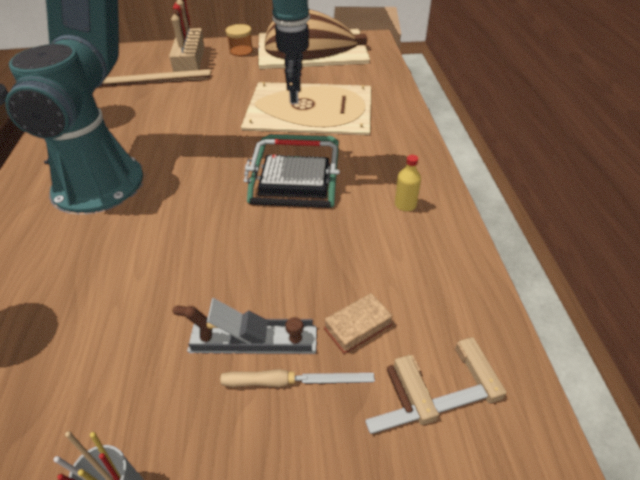

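The top view shows the fingers above the sleeve around (270,235), and nothing has been disturbed. Descending.

```bash
python3 -m pendant '0.3 -0.7 3 0 0 0 5; 0.3 -0.7 7 0 0 0 5; 0.3 -0.7 11 0 0 0 5; 0.3 -0.7 13 0 0 0 4.5; 0.3 -0.7 14.2 0 0 0 4'; python3 -c "
from h import *
print(rel([.533,.035,.060]))"
```

```text
t: 2.45
ee_pos: [0.5307, 0.0327, 0.0586]
orientation: [0.0, 0.997, -0.082, -0.002]
force: [0.1, -0.4, 0.8]
gripper_width: 0.0399
[ 0.19 -0.26 -0.14  0.02  0.18  0.11]
```

```bash
python3 -m pendant '0.2 -0.2 0 0 0 0 3; 0.2 -0.2 0 0 0 0 2; 0.2 -0.2 0 0 0 0 1.2; 0.2 -0.2 0 0 0 0 1; 0.2 -0.2 0 0 0 0 1' 20; python3 - <<'E'
from h import *
# arc in tool axes (y=-lamp x, z=down)
for th in np.arange(0,1.81,.15):
    print(round(th,2),(-12*(np.cos(th)-1)).round(1),(-12*np.sin(th)).round(1))
c=robot.camera("side"); cv2.imwrite("pics/s2.png",cv2.resize(c["color"][60:220,200:400],None,fx=3.7,fy=3.7))
E
```

```text
t: 2.95
ee_pos: [0.5359, 0.0348, 0.0616]
orientation: [-0.0, 0.997, -0.082, 0.002]
force: [0.8, 0.1, 3.6]
gripper_width: 0.0133
0.0 -0.0 -0.0
0.15 0.1 -1.8
0.3 0.5 -3.5
0.45 1.2 -5.2
0.6 2.1 -6.8
0.75 3.2 -8.2
0.9 4.5 -9.4
1.05 6.0 -10.4
1.2 7.7 -11.2
1.35 9.4 -11.7
1.5 11.2 -12.0
1.65 12.9 -12.0
1.8 14.7 -11.7
```

View pics/s2.png

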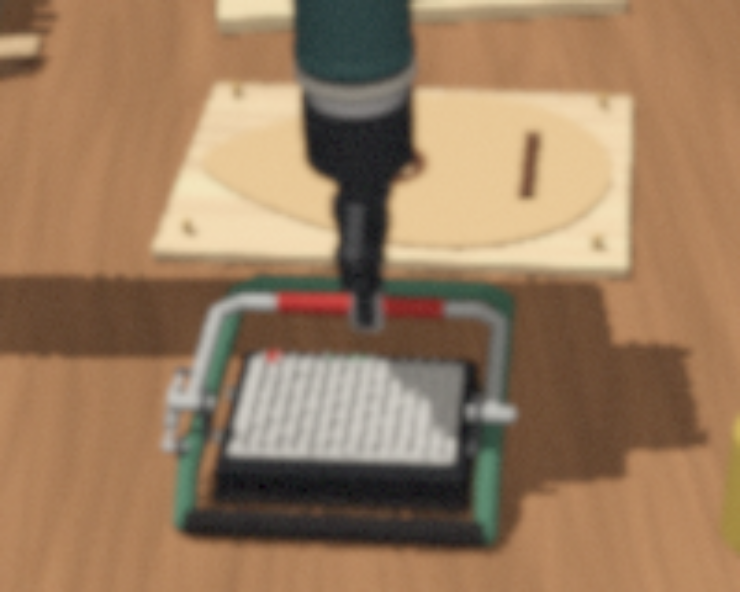

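The fingers hold the middle of the red sleeve at (365,305), width 13.3 mm. Starting the swing.

```bash
python3 -m pendant '0 0 -1 0 0 0 1; 0 0.2 -2 0 0 0 1; 0 0.4 -3 0 0 0 1; 0 0.7 -4 0 0 0 1; 0 1.2 -5.2 0 0 0 1'; python3 - <<'E'
from h import *
c=robot.camera("side"); cv2.imwrite("pics/s3.png",cv2.resize(c["color"][60:220,200:400],None,fx=3.7,fy=3.7))
E
```

```text
t: 3.5
ee_pos: [0.5321, 0.0231, 0.1132]
orientation: [-0.0, 0.997, -0.082, -0.0]
force: [0.4, 2.3, -2.0]
gripper_width: 0.0129
```

View pics/s3.png

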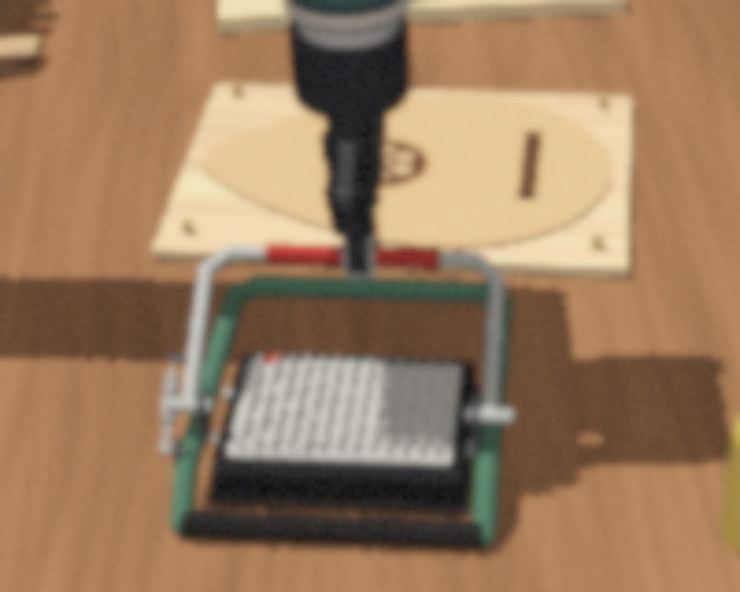

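The bail is at about 0.45 rad, still held, and the lamp stays flat. Continuing.

```bash
python3 -m pendant '0 0.9 -1.6 0 0 0 1; 0 2 -3 0 0 0 1; 0 3.3 -4.2 0 0 0 1; 0 4.8 -5.2 0 0 0 1; 0 6.5 -6 0 0 0 1';  python3 -m pendant '0 0.9 -0.3 0 0 0 1; 0 1.8 -0.5 0 0 0 1; 0 2.7 -0.7 0 0 0 1; 0 3.6 -0.8 0 0 0 1; 0 4.5 -0.8 0 0 0 1'; python3 - <<'E'
from h import *
c=robot.camera("side"); cv2.imwrite("pics/s4.png",cv2.resize(c["color"][60:220,200:400],None,fx=3.7,fy=3.7))
E
```

```text
t: 4.05
ee_pos: [0.5225, -0.0406, 0.1746]
orientation: [-0.001, 0.997, -0.082, 0.001]
force: [-1.5, 4.7, 5.5]
gripper_width: 0.0127
t: 4.55
ee_pos: [0.5149, -0.0869, 0.1825]
orientation: [0.001, 0.997, -0.082, 0.001]
force: [-3.6, -1.0, 11.9]
gripper_width: 0.0128
```

View pics/s4.png

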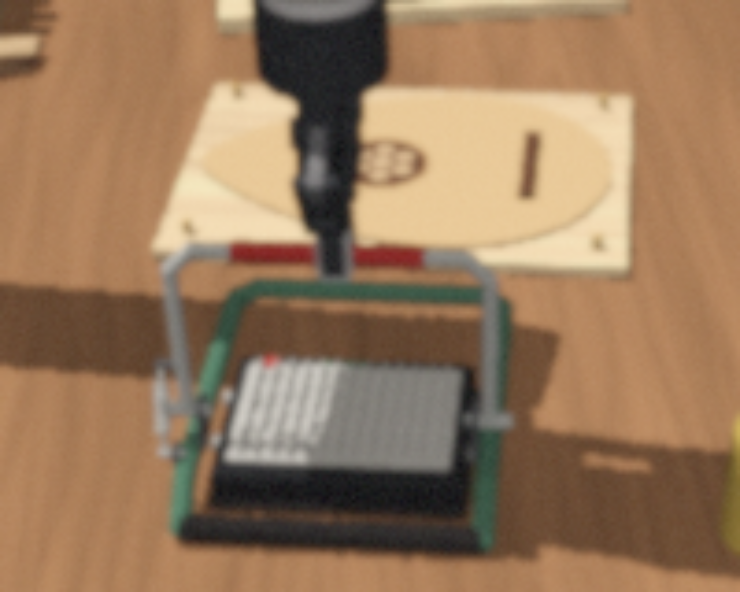

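The bail is now about upright, and I'm pressing on it slightly (12 N). I'll ease up and carry it over to the stop.

```bash
python3 -m pendant '0 0.5 -0.2 0 0 0 1; 0 1 -0.2 0 0 0 1; 0 1.6 -0.1 0 0 0 1; 0 2.2 0 0 0 0 1; 0 2.6 0 0 0 0 1'; python3 - <<'E'
from h import *
c=robot.camera("side"); cv2.imwrite("pics/s5.png",cv2.resize(c["color"][60:220,200:400],None,fx=3.7,fy=3.7))
c=robot.camera("top"); cv2.imwrite("pics/t5.png",cv2.resize(c["color"][160:320,205:365],None,fx=3.7,fy=3.7))
E
```

```text
t: 5.1
ee_pos: [0.5106, -0.1115, 0.1803]
orientation: [-0.0, 0.997, -0.082, 0.0]
force: [1.4, 6.3, 7.9]
gripper_width: 0.0131
```

View pics/s5.png

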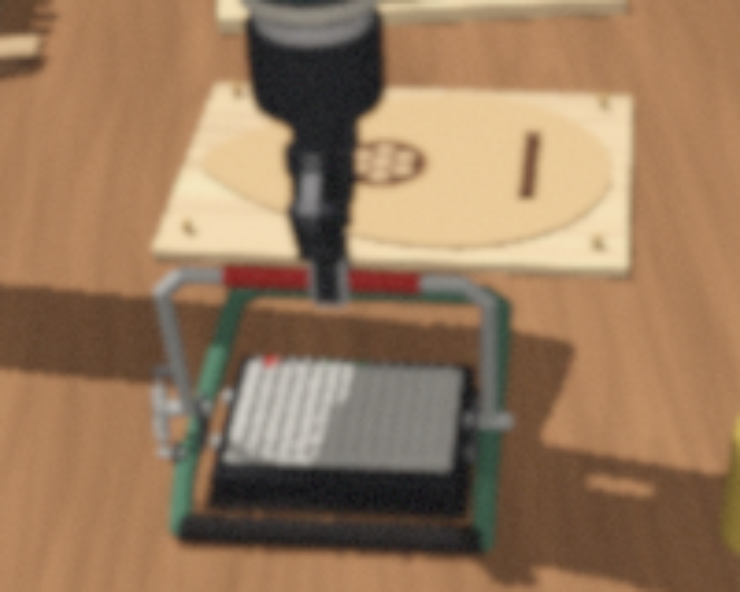

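View pics/t5.png

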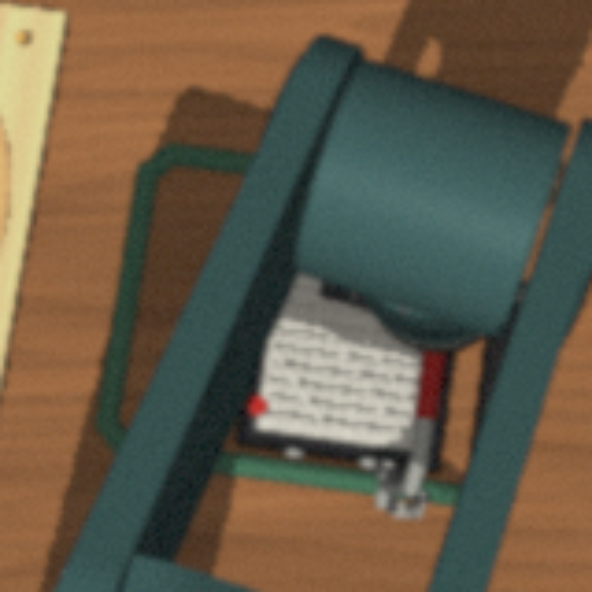

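The bail leans past vertical and pushes back at about 6 N, which suggests the stop. Releasing and lifting.

```bash
python3 -m pendant '0 -0.1 0 0 0 0 2; 0 -0.1 0 0 0 0 3; 0 -0.1 0 0 0 0 4; 0 -0.1 -3 0 0 0 4.5; 0 -0.1 -7 0 0 0 5'; python3 -m pendant '0 -3 -1 0 0 0 5; 0 -7 -1 0 0 0 5; 0 -12 -1 0 0 0 5; 0 -17 -1 0 0 0 5; 0 -21 0 0 0 0 5'; python3 - <<'E'
from h import *
c=robot.camera("side"); cv2.imwrite("pics/s6.png",cv2.resize(c["color"][60:220,200:400],None,fx=3.7,fy=3.7))
H,S,V=cv2.split(cv2.cvtColor(c["color"],cv2.COLOR_BGR2HSV))
red=((H<6)|(H>172))&(S>150)&(V>60)
c2=robot.camera("top"); cv2.imwrite("pics/t6.png",cv2.resize(c2["color"][160:320,205:365],None,fx=3.7,fy=3.7))
P,u,v=cloud(c,red); k=(abs(P[:,0]-.51)<.08)&(P[:,1]>-.2)&(P[:,1]<.0)&(P[:,2]>.1); print(np.median(P[k],0),k.sum())
E
```

```text
t: 5.7
ee_pos: [0.5086, -0.1095, 0.2489]
orientation: [-0.001, 0.997, -0.082, -0.003]
force: [0.9, 0.2, 0.2]
gripper_width: 0.05
t: 6.2
ee_pos: [0.5457, 0.0996, 0.2514]
orientation: [-0.0, 0.997, -0.081, 0.001]
force: [1.1, -0.4, 0.9]
gripper_width: 0.0501
[ 0.50341475 -0.11464311  0.18349136] 265
```

View pics/s6.png

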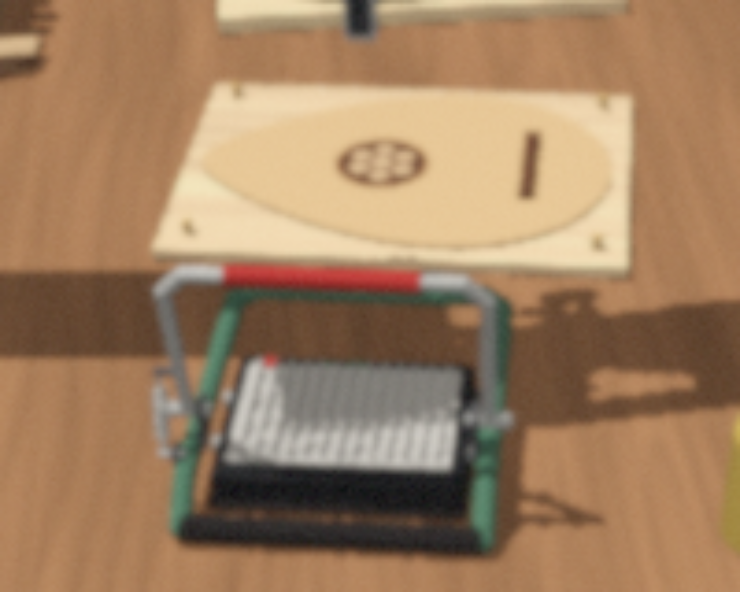

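View pics/t6.png

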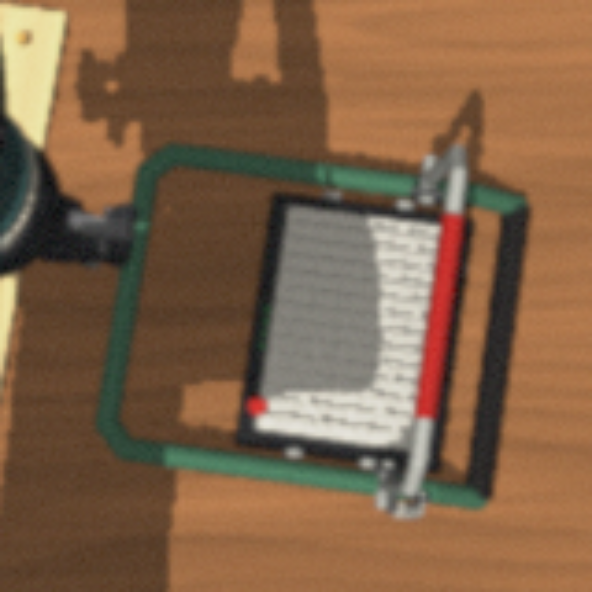

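The stand is fully open: the sleeve surface is at z≈0.183, y≈-0.115, and 1.75 rad predicts an axis at y≈-0.104, z≈0.18. The lamp is still flat. I'll re-measure the bar and foot before grasping.

```bash
cat > meas.py <<'E'
from h import *
c=robot.camera("top")
H,S,V=cv2.split(cv2.cvtColor(c["color"],cv2.COLOR_BGR2HSV))
def comp(m,zpl,nm,reg):
    v,u=np.nonzero(m); P=plane(c,np.c_[u,v],zpl); k=reg(P[:,0],P[:,1]); q=P[k][:,:2].astype(np.float32)
    vx,vy,x0,y0=cv2.fitLine(q,cv2.DIST_HUBER,0,.01,.01).ravel()
    if vx<0: vx,vy=-vx,-vy
    t=(q-[x0,y0])@[vx,vy]; w=(q-[x0,y0])@[-vy,vx]
    print(nm,len(q),"ctr",[round(float(a),4) for a in (x0,y0)],"ang",round(np.degrees(np.arctan2(vy,vx)),2),"t",np.percentile(t,[1,99]).round(3),"w",np.percentile(w,[2,98]).round(3))
comp((H>60)&(H<95)&(S>90)&(V>30),.032,"top",lambda x,y:(x<.59)&(x>.47)&(abs(y-.104+.167*(x-.543))<.018))
comp(V<60,.010,"foot",lambda x,y:(abs(x-.505)<.1)&(abs(y+.147+.15*(x-.505))<.018))
print(rel([.543,.1045,.026]))
E
python3 meas.py
```

```text
top 59 ctr [0.5157, 0.1025] ang -9.46 t [-0.042  0.044] w [-0.004  0.004]
foot 440 ctr [0.4997, -0.1485] ang -9.58 t [-0.092  0.095] w [-0.007  0.007]
[-1.600e-01 -5.000e-01  2.234e+01  2.000e-02  1.000e-01  3.700e-01]
```

The lamp has slid about 6 mm, so the bar middle is now at (0.541, 0.098). Descending on it.

```bash
python3 -m pendant '-0.2 0.1 4.5 0 0 0 5; -0.2 0.2 9 0 0 0 5; -0.2 0.2 13.5 0 0 0 5; -0.2 0.2 17 0 0 0 5; -0.2 0.2 19 0 0 0 5'; python3 -m pendant '0 0 1 0 0 0 5; 0 0 2 0 0 0 5; 0 0 3 0 0 0 5; 0 0 3.3 0 0 0 5; 0 0 3.3 0 0 0 4'; python3 - <<'E'
from h import *
print(rel([.541,.098,.026]))
c=robot.camera("side"); cv2.imwrite("pics/s7.png",cv2.resize(c["color"][60:220,200:400],None,fx=3.7,fy=3.7))
E
```

```text
t: 6.85
ee_pos: [0.5404, 0.0939, 0.0575]
orientation: [0.001, 0.997, -0.082, -0.002]
force: [0.1, 0.7, 0.9]
gripper_width: 0.0504
t: 7.35
ee_pos: [0.5427, 0.0953, 0.0274]
orientation: [-0.0, 0.997, -0.082, 0.0]
force: [0.8, 0.4, 0.4]
gripper_width: 0.0404
[-0.21 -0.24  0.14 -0.01 -0.01  0.12]
```

View pics/s7.png

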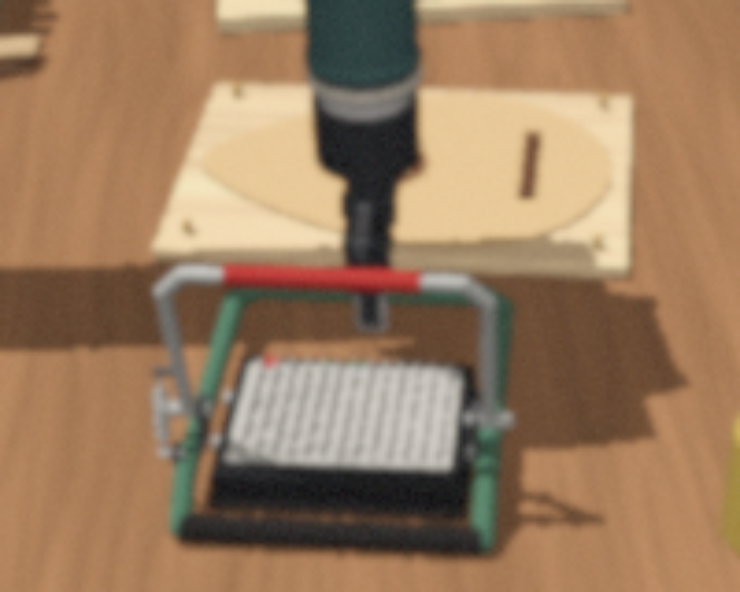

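The fingers straddle the bar at (370,300). Closing.

```bash
python3 -m pendant '-0.2 -0.2 0 0 0 0 3; -0.2 -0.2 0 0 0 0 2; -0.2 -0.2 0 0 0 0 1.3; -0.2 -0.2 0 0 0 0 1.2; -0.2 -0.2 0 0 0 0 1.2' 20; python3 - <<'E'
from h import *
# arc of bar about foot axis; tool y=-lampx, z=down; r from foot: (25, 2.2)
for e in range(0,96,6):
    a=np.radians(e); x=25*np.cos(a)-2.2*np.sin(a); z=25*np.sin(a)+2.2*np.cos(a)
    print(e,round(25-x,2),round(-(z-2.2),2))
E
```

```text
t: 7.9
ee_pos: [0.5411, 0.098, 0.0279]
orientation: [-0.0, 0.997, -0.082, 0.0]
force: [-1.2, 2.3, 5.9]
gripper_width: 0.015
0 0.0 -0.0
6 0.37 -2.6
12 1.0 -5.15
18 1.9 -7.62
24 3.06 -9.98
30 4.45 -12.21
36 6.07 -14.27
42 7.89 -16.16
48 9.91 -17.85
54 12.09 -19.32
60 14.41 -20.55
66 16.84 -21.53
72 19.37 -22.26
78 21.95 -22.71
84 24.57 -22.89
90 27.2 -22.8
```

```bash
python3 -m pendant '0 0.1 -1 0 0 0 1.2; 0 0.3 -2 0 0 0 1.2; 0 0.5 -3.2 0 0 0 1.2; 0 0.8 -4.2 0 0 0 1.2; 0 1 -5.2 0 0 0 1.2'; python3 - <<'E'
from h import *
c=robot.camera("side"); cv2.imwrite("pics/s8.png",cv2.resize(c["color"][60:220,200:400],None,fx=3.7,fy=3.7))
E
```

```text
t: 8.4
ee_pos: [0.5389, 0.0871, 0.0803]
orientation: [0.0, 0.997, -0.082, -0.0]
force: [0.2, -2.0, -5.8]
gripper_width: 0.0154
```

View pics/s8.png

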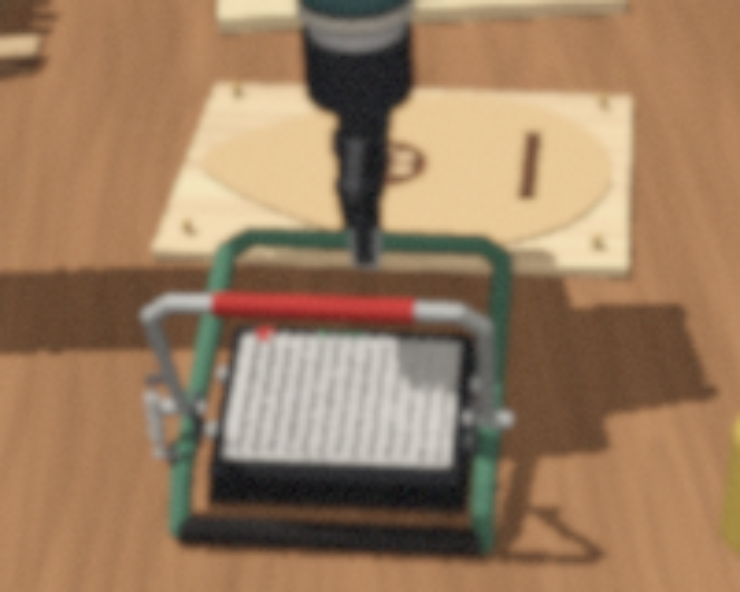

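The lamp is rising about its rail with the grip turning, and the rail is in place. Continuing.

```bash
python3 -m pendant '0 0.5 -1.5 0 0 0 1.2; 0 1.1 -3 0 0 0 1.2; 0 1.8 -4.4 0 0 0 1.2; 0 2.6 -5.7 0 0 0 1.2; 0 3.45 -7.05 0 0 0 1.2'; python3 -m pendant '0 0.95 -1.25 0 0 0 1.2; 0 2 -2.5 0 0 0 1.2; 0 3.05 -3.6 0 0 0 1.2; 0 4.2 -4.65 0 0 0 1.2; 0 5.45 -5.65 0 0 0 1.2'; python3 - <<'E'
from h import *
c=robot.camera("side"); cv2.imwrite("pics/s9.png",cv2.resize(c["color"][60:220,200:400],None,fx=3.7,fy=3.7))
print(robot.state()["ee_pos"],rel([.541,.098,.0279]))
E
```

```text
t: 8.95
ee_pos: [0.5334, 0.0533, 0.1508]
orientation: [-0.0, 0.997, -0.082, -0.0]
force: [0.2, -1.6, -4.3]
gripper_width: 0.0148
t: 9.45
ee_pos: [0.5251, -0.0001, 0.2078]
orientation: [-0.001, 0.997, -0.082, 0.001]
force: [0.1, 6.2, 1.6]
gripper_width: 0.015
[ 0.52564464 -0.00215841  0.20920644] [-1.800e-01 -1.013e+01  1.813e+01  1.000e-02 -1.900e-01  1.000e-01]
```

View pics/s9.png

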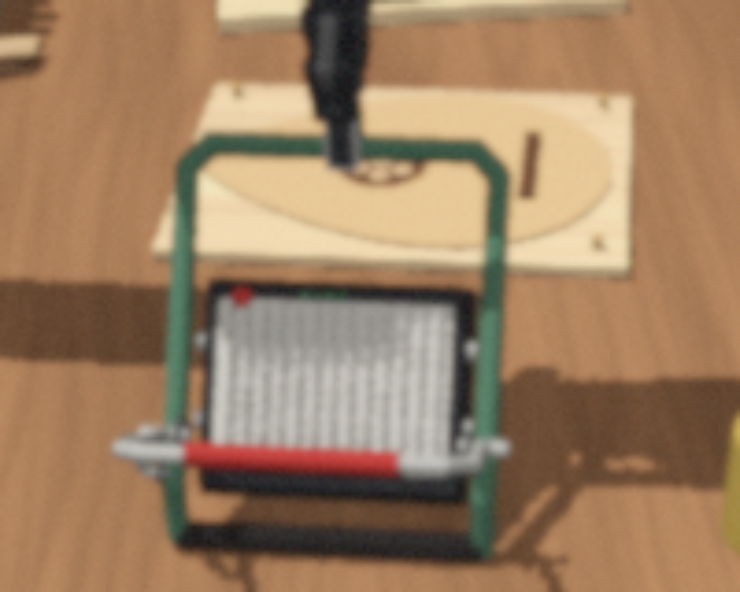

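```bash
python3 -m pendant '0 1.3 -0.9 0 0 0 1.2; 0 2.65 -1.75 0 0 0 1.2; 0 4 -2.5 0 0 0 1.2; 0 5.45 -3.15 0 0 0 1.2; 0 6.95 -3.7 0 0 0 1.2'; python3 -m pendant '0 1.3 -0.4 0 0 0 1.2; 0 2.6 -0.7 0 0 0 1.2; 0 3.8 -1 0 0 0 1.2; 0 4.6 -1.1 0 0 0 1.2; 0 5.1 -1.15 0 0 0 1.2'; cat > look.py <<'E'
from h import *
import sys
n=sys.argv[1]
c=robot.camera("side"); cv2.imwrite(f"pics/s{n}.png",cv2.resize(c["color"][60:220,200:400],None,fx=3.7,fy=3.7))
c=robot.camera("top"); cv2.imwrite(f"pics/t{n}.png",cv2.resize(c["color"][160:320,205:365],None,fx=3.7,fy=3.7))
s=robot.state(); print(s["ee_pos"],s["force"],s["ft_torque"])
E
python3 look.py 10
```

```text
t: 10.0
ee_pos: [0.5138, -0.0691, 0.2448]
orientation: [-0.0, 0.997, -0.082, 0.001]
force: [-0.3, 4.0, 8.2]
gripper_width: 0.0154
t: 10.5
ee_pos: [0.5052, -0.1203, 0.2568]
orientation: [0.0, 0.997, -0.082, 0.001]
force: [-2.6, 2.9, 9.6]
gripper_width: 0.0151
[ 0.5050913  -0.12052447  0.25672479] [-3.1704767   3.14818586 12.78381658] [ 0.52025306  0.49006931 -0.07114399]
```

View pics/s10.png

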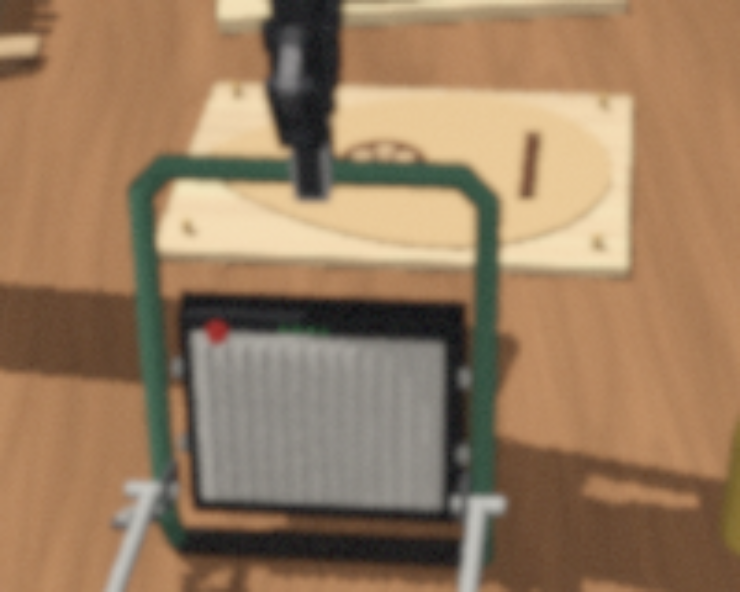

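View pics/t10.png

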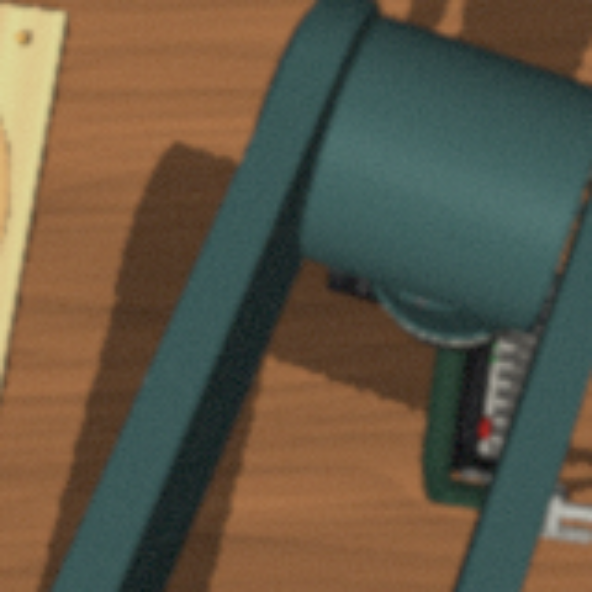

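The lamp is at about 78°, with the rail where it was. I'm pressing down about 10 N. I'll measure the lamp's tilt from the frame's points before the last few degrees.

```bash
cat > tilt.py <<'E'
from h import *
c=robot.camera("side")
H,S,V=cv2.split(cv2.cvtColor(c["color"],cv2.COLOR_BGR2HSV))
gr=((H>60)&(H<95)&(S>80)&(V>25)).astype(np.uint8)
P,u,v=cloud(c,gr); k=(P[:,0]>.36)&(P[:,0]<.65)&(P[:,1]>-.3)&(P[:,1]<.05)&(P[:,2]>0.01)&(P[:,2]<.30); P=P[k]; u=u[k]; v=v[k]
top=P[P[:,2]>np.percentile(P[:,2],98)-.02]
q=(P-np.array([.5,-.15,0])); a=np.radians(-9.5)
B=np.c_[q[:,:2]@[np.cos(a),np.sin(a)], q[:,:2]@LX[:2], q[:,2]]  # along bar, lampx-horizontal, z
def rng(n,m): print(n,m.sum(),np.median(B[m],0).round(4), "zmax",np.percentile(B[m][:,2],95).round(4))
# side tubes
for sgn in(-1,1):
    m=(sgn*B[:,0]>.085)&(B[:,2]>.07)&(B[:,2]<.22)
    if m.sum()>10:
        A=np.c_[B[m][:,2],np.ones(m.sum())]; (f,r,_,_)=np.linalg.lstsq(A,B[m][:,:2],rcond=None)
        res=B[m][:,1]-A@f[:,1]; g=abs(res)<.008
        f=np.linalg.lstsq(A[g],B[m][g][:,:2],rcond=None)[0]
        print("tube",sgn,g.sum(),"slopes along,fwd per z (rad)",f[0].round(3),"at z=0",f[1].round(4))
m=(abs(B[:,0])<.08)&(B[:,2]>.2)
rng("bar",m)
f=np.polyfit(B[m][:,0],B[m][:,2],1); print("bar roll",f.round(4)," bar yaw err",np.polyfit(B[m][:,0],B[m][:,1],1).round(4))
bl=(V<50)
Q,_,_=cloud(c,bl.astype(np.uint8)); k=(abs(Q[:,0]-.5)<.09)&(abs(Q[:,1]+.15+.167*(Q[:,0]-.5))<.02)&(Q[:,2]<.03)
if k.sum()>10: print("rail",k.sum(),np.median(Q[k],0).round(4),np.polyfit(Q[k][:,0]-.5,Q[k][:,1],1).round(4),"z slope",np.polyfit(Q[k][:,0]-.5,Q[k][:,2],1).round(4))
s=robot.state(); print("ee",s["ee_pos"].round(4),s["force"].round(1))
E
python3 tilt.py
```

```text
tube -1 117 slopes along,fwd per z (rad) [0.002 0.258] at z=0 [-0.0998 -0.0437]
tube 1 132 slopes along,fwd per z (rad) [0.002 0.259] at z=0 [ 0.0986 -0.0446]
bar 118 [0.021  0.0231 0.2609] zmax 0.2635
bar roll [0.0022 0.261 ]  bar yaw err [-0.003   0.0232]
rail 295 [ 0.4934 -0.1652  0.0171] [-0.1618 -0.1661] z slope [0.0076 0.0164]
ee [ 0.5052 -0.1203  0.2567] [-3.1  2.2 13.9]
```

The lamp leans 0.259 rad forward, so it is at 75°, and the rail has slid back about 15 mm. The bar sits level with the TCP. I'll do the last 15° turning the tool with the lamp, so the grip doesn't drag on it.

```bash
python3 -m pendant '0 0.7 -0.1 1.5 0 0 1.2; 0 1.3 -0.2 3 0 0 1.2; 0 2 -0.25 4.5 0 0 1.2; 0 2.6 -0.3 6 0 0 1.2; 0 3.2 -0.3 7.5 0 0 1.2'; python3 tilt.py
```

```text
t: 11.15
ee_pos: [0.4997, -0.1521, 0.2598]
orientation: [-0.065, 0.995, -0.082, 0.006]
force: [-6.0, 0.5, 15.9]
gripper_width: 0.0152
tube -1 108 slopes along,fwd per z (rad) [0.005 0.124] at z=0 [-0.0999 -0.0422]
tube 1 117 slopes along,fwd per z (rad) [0.004 0.124] at z=0 [ 0.0982 -0.0435]
bar 129 [-0.0177 -0.0089  0.2641] zmax 0.2668
bar roll [0.0046 0.2642]  bar yaw err [-0.0088 -0.0089]
rail 230 [ 0.5054 -0.168   0.0171] [-0.1583 -0.1666] z slope [-0.0011  0.0167]
ee [ 0.4996 -0.1534  0.2599] [-5.7 -0.1 16.9]
```

Rail is holding; 0.12 rad remains. I'm relieving a little of the down and sideways push and finishing.

```bash
python3 -m pendant '-0.05 0.7 -0.12 1.5 0 0 1.2; -0.1 1.4 -0.24 3 0 0 1.2; -0.15 2 -0.35 4.5 0 0 1.2; -0.2 2.6 -0.45 6 0 0 1.2; -0.2 3.1 -0.52 7 0 0 1.2'; python3 tilt.py; cat > hous.py <<'E'
from h import *
c=robot.camera("side"); P,u,v=cloud(c)
q=P-np.array([.5,-.15,0]); a=np.radians(-9.5)
B=np.c_[q[:,:2]@[np.cos(a),np.sin(a)], q[:,:2]@LX[:2], q[:,2]]
m=(abs(B[:,0])<.06)&(B[:,2]>.05)&(B[:,2]<.165)&(abs(B[:,1])<.08); b=B[m]
for i in range(4):
    A=np.c_[b[:,0],b[:,2],np.ones(len(b))]; f=np.linalg.lstsq(A,b[:,1],rcond=None)[0]; r=b[:,1]-A@f; b=b[abs(r)<.006]
print("housing back plane n",len(b),"fwd per along",f[0].round(3),"fwd per z",f[1].round(3),f[2].round(4))
E
python3 hous.py; python3 look.py 11
```

```text
t: 11.7
ee_pos: [0.4934, -0.1835, 0.2594]
orientation: [-0.125, 0.989, -0.081, 0.012]
force: [3.4, -1.1, 1.8]
gripper_width: 0.015
tube -1 106 slopes along,fwd per z (rad) [-0.003 -0.004] at z=0 [-0.0996 -0.0414]
tube 1 117 slopes along,fwd per z (rad) [0.003 0.001] at z=0 [ 0.0981 -0.0432]
bar 127 [ 0.0211 -0.0409  0.2638] zmax 0.2663
bar roll [-0.0014  0.264 ]  bar yaw err [ 0.0082 -0.0415]
rail 232 [ 0.4948 -0.164   0.0179] [-0.1702 -0.1654] z slope [0.0011 0.0178]
ee [ 0.4935 -0.1843  0.2593] [ 2.8 -2.6  3.2]
housing back plane n 1828 fwd per along -0.001 fwd per z 0.008 -0.0399
[ 0.49359946 -0.18220339  0.2594646 ] [ 4.90622748 -1.83302975  5.03653536] [-0.28485046 -0.58676687 -0.16735872]
```

View pics/s11.png

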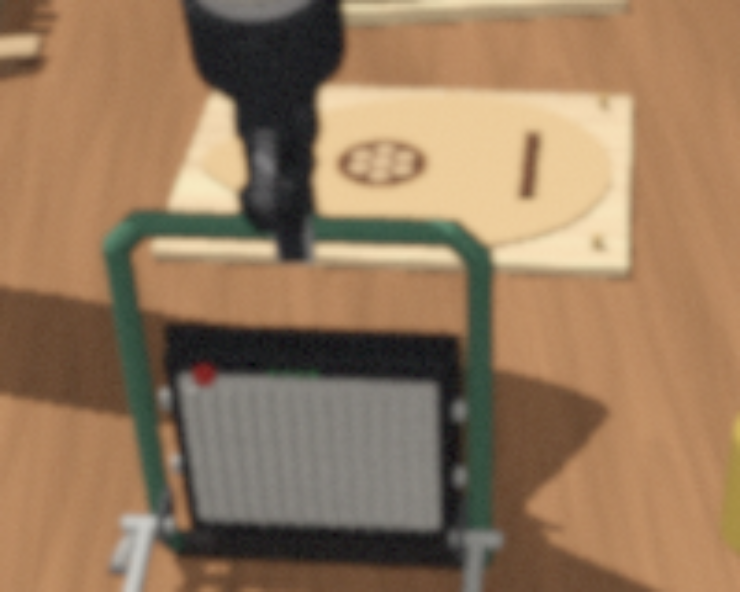

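Upright within 0.01 rad by both the tubes and the housing's back, and the rail is level. Holding with a firmer grip to settle, then checking the stand.

```bash
python3 -m pendant '0 0 0 0 0 0 1.2; 0 0 0 0 0 0 1.2; 0 0 0 0 0 0 1.2; 0 0 0 0 0 0 1.2; 0 0 0 0 0 0 1.2' 35; python3 -m pendant '0 0 0 0 0 0 1.2; 0 0 0 0 0 0 1.2; 0 0 0 0 0 0 1.2; 0 0 0 0 0 0 1.2; 0 0 0 0 0 0 1.2'; python3 tilt.py; python3 hous.py; python3 - <<'E'
from h import *
c=robot.camera("side"); cv2.imwrite("pics/s12.png",cv2.resize(c["color"][100:260,200:400],None,fx=3.7,fy=3.7))
H,S,V=cv2.split(cv2.cvtColor(c["color"],cv2.COLOR_BGR2HSV))
P,u,v=cloud(c,(((H<6)|(H>172))&(S>150)&(V>50)).astype(np.uint8)); k=(abs(P[:,0]-.48)<.1)&(P[:,1]<-.25)&(P[:,1]>-.42)
print("sleeve surface",k.sum(),np.median(P[k],0).round(3))
c=robot.camera("top"); cv2.imwrite("pics/t12.png",c["color"])
E
```

```text
t: 12.4
ee_pos: [0.4937, -0.1811, 0.2596]
orientation: [-0.125, 0.989, -0.081, 0.011]
force: [4.4, -1.7, 4.6]
gripper_width: 0.0147
t: 12.9
ee_pos: [0.4937, -0.1811, 0.2596]
orientation: [-0.125, 0.989, -0.081, 0.011]
force: [4.7, -2.6, 5.3]
gripper_width: 0.0148
tube -1 100 slopes along,fwd per z (rad) [-0.003  0.005] at z=0 [-0.0995 -0.0418]
tube 1 122 slopes along,fwd per z (rad) [-0.002  0.014] at z=0 [ 0.0986 -0.0433]
bar 135 [ 0.0167 -0.0384  0.2642] zmax 0.2669
bar roll [0.0041 0.2641]  bar yaw err [-0.0002 -0.0385]
rail 252 [ 0.496  -0.1644  0.0178] [-0.1711 -0.165 ] z slope [0.0018 0.0175]
ee [ 0.4937 -0.1811  0.2596] [ 3.8 -1.9  6. ]
housing back plane n 1853 fwd per along 0.007 fwd per z 0.022 -0.04
sleeve surface 310 [ 0.467 -0.333  0.055]
```

View pics/s12.png

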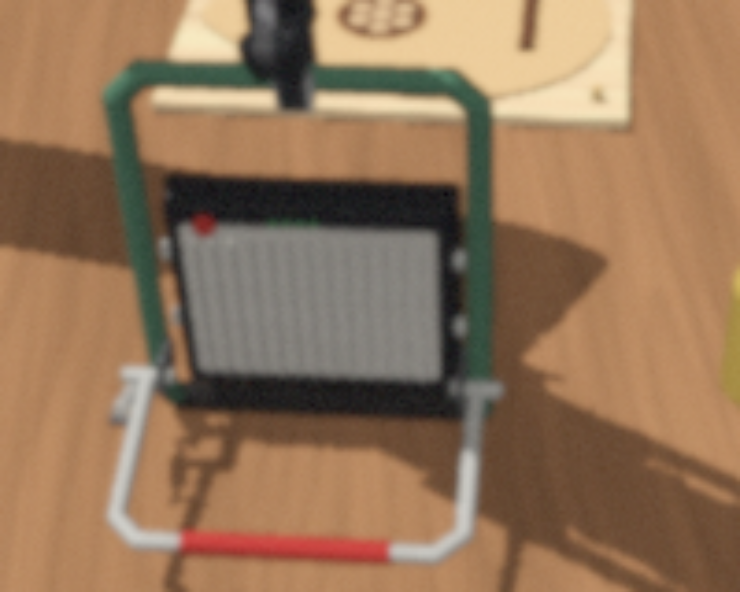

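View pics/t12.png

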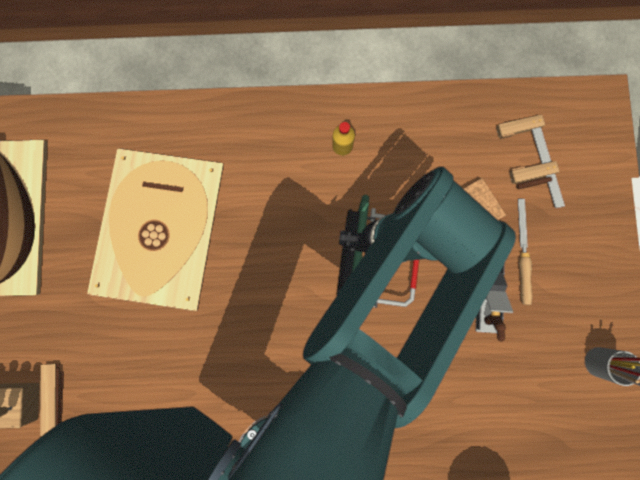

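The side view shows the lamp upright with the stand open. The sleeve is at (285,545), and its axis is about 49 mm up, the height expected for 1.75 rad. The top view shows the soundboard and tools where they were. The pose held steady for over a second, so I'm handing in.

```bash
python3 -c "
from bench import robot
print(robot.sign_off())"
```

```text
the job is handed in; nothing more can be done
None
```

The lamp is standing upright facing the soundboard, still held by the middle of its top bar, and I handed the job in at about 13 s. The sign-off gave no verdict.

**What I did:** I pinched the red sleeve and swung the stand over to its stop while the lamp lay flat. Then I released it, gripped the top bar and raised the lamp about its foot rail, turning the tool with the lamp for the last 15°.

**Last checks:**
- **Upright:** the tubes lean 0.005 and 0.014 rad and the housing's back 0.022 rad, against a limit of 0.12. The left-right roll is about 0.004 rad.
- **Foot rail:** it is level, and its visible surface was at about the same height all through the raise. It has slid roughly 15–20 mm from its start.
- **Stand:** fully open, with the sleeve about 49 mm above the bench, as expected for 1.75 rad.
- **Beam:** its point comes to about 10 mm from the soundboard's middle.
- **Grip:** 35 N, with the arm steady over the final second and the wrist force about 7 N.
- **Soundboard and tools:** I went nowhere near the soundboard, and it and the tools look undisturbed. The arm hid part of the plane and the sanding block in the last top view, and I judged this by eye.

**What differed from plan:**
- The lamp slid about 6 mm while I opened the stand, so I measured the bar again before gripping it.
- The rail slid about 15 mm partway through the raise, leaving the lamp at 75° where I had planned 78°. I worked out the last part of the move again from that measurement.

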